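# Sort spring cartridges by feel on the check tray

## Task

Three look-alike spring cartridges stand half-way along the lanes of the check tray. Working from the left lane to the right one, press each button well down with the fingers to feel its spring. Then, without lifting any of them, slide the cartridge with the softest spring along its lane towards the robot until it is home against the near stop and the one with the stiffest spring away until it is home against the far stop, leave the third where it stands, and do not disturb the things round the tray.

Things in the scene. Friction and masses are not known exactly. Their poses are not given: they have to be found in the camera images.
- tray: fixed aluminium check tray, 226 mm (its x) by 248 mm (its y), plate 8 mm thick; origin at the centre of its underside, on the worktop; +x along the lanes away from the robot, +y to the left. Three lanes run along x, centre lines at y = +76 (left), 0 and -76 mm (right), each 56 mm wide between steel rails 6 mm wide that rise 10 mm above the plate
- near_stop (a point): middle of the inner face of the stop bar that crosses all lanes at the robot's end and rises 14 mm above the plate (tray x = -95 mm), at plate height (8 mm above the worktop): a cartridge home against it has its centre 25 mm from this face, at tray x = -70 mm
- far_stop (a point): the same for the stop bar at the far end (tray x = +95 mm; a cartridge home against it has its centre at tray x = +70 mm)
- base_p (a point): middle in plan of one of three look-alike spring cartridges, 16 mm above its underside; z up, x and y square to its sides. White square body 50 x 50 mm, 31 mm high, about 0.3 kg, loose on the tray in a lane; on it a steel collar (38 mm across, top 36 mm above the underside) and a round black sprung button (28 mm across, top 60 mm above the underside when released)
- cap_p (a point): centre of the top face of the button of the cartridge of base_p; it goes down with the button
- button_p (a joint): travel of that button in m: 0 released, grows as it is pressed, 0.012 at its bottom stop; it springs back when released. The three springs take about 3, 8 and 16 N at 9 mm of travel, in an arrangement that differs from start to start
- base_q (a point): middle in plan of one of three look-alike spring cartridges, 16 mm above its underside; z up, x and y square to its sides. White square body 50 x 50 mm, 31 mm high, about 0.3 kg, loose on the tray in a lane; on it a steel collar (38 mm across, top 36 mm above the underside) and a round black sprung button (28 mm across, top 60 mm above the underside when released)
- cap_q (a point): centre of the top face of the button of the cartridge of base_q; it goes down with the button
- button_q (a joint): travel of that button in m: 0 released, grows as it is pressed, 0.012 at its bottom stop; it springs back when released. The three springs take about 3, 8 and 16 N at 9 mm of travel, in an arrangement that differs from start to start
- base_r (a point): middle in plan of one of three look-alike spring cartridges, 16 mm above its underside; z up, x and y square to its sides. White square body 50 x 50 mm, 31 mm high, about 0.3 kg, loose on the tray in a lane; on it a steel collar (38 mm across, top 36 mm above the underside) and a round black sprung button (28 mm across, top 60 mm above the underside when released)
- cap_r (a point): centre of the top face of the button of the cartridge of base_r; it goes down with the button
- button_r (a joint): travel of that button in m: 0 released, grows as it is pressed, 0.012 at its bottom stop; it springs back when released. The three springs take about 3, 8 and 16 N at 9 mm of travel, in an arrangement that differs from start to start
- dye_bottle: bystander, to be left alone: small dropper bottle, 42 mm across, 84 mm high, standing left of the tray; origin at its underside
- timer: bystander, to be left alone: flat bench timer 66 x 66 x 19 mm, lying left of the tray; origin at its underside
- forceps: bystander, to be left alone: steel forceps 126 mm long, 14 mm wide, lying right of the tray along its x; origin at its underside
- marker: bystander, to be left alone: pen 132 mm long, 16 mm thick, lying in front of the tray along its y; origin at its underside
- cartridge_p: the cartridge of base_p itself; origin at the centre of its underside
- cartridge_q: the cartridge of base_q itself; origin at the centre of its underside
- cartridge_r: the cartridge of base_r itself; origin at the centre of its underside
Things that resemble listed ones, but are neither listed nor needed, are in the scene too. What is shaped like the cartridge_p but orange is not meant.

How it is judged:
By the outcome, as a careful person would: the job done as asked, in the order asked, and still so for the second after the job is handed in, with the robot touching nothing.
It also fails if it takes over 51 s, if anything falls off the work surface, if the arm or the gripper's body presses on something with over 40 N, if the wrist force passes 120 N, or if a joint passes its speed limit or range.

## Robot

A 6-joint arm with a two-finger parallel gripper is mounted at the origin on a cart in front of the work surface, level with it; the furniture and walls round the work are solid. World frame = base frame: x ahead of the robot, y to its left, z up, the work surface at z = 0. Lengths are in mm, angles in rad, forces in N, time in s.
With the tool pointing down it reaches from about 325 to 900 mm from the base axis. Payload 6.1 kg.
Tool frame: the origin (TCP) lies between the finger pads; the fingertips stand env.tcp_to_tips ahead of it and the grasp point (between the pads) lies 3 mm ahead of it (env.tcp_to_tips is the distance from the TCP to the fingertips, in mm); x points along the fingers, y is the direction in which the jaws open and shut, and the axes are right-handed (so a half turn about x gives the same grasp; the last joint's range is limited). The gripper opens to 87 mm and grips with 3 to 60 N. Pads are 19 mm wide; open, the fingers measure 117 mm over their backs; the gripper's body (75 mm by 190 mm) begins 51 mm behind the grasp point.
Start: joints at [1.034, 0.22, 1.526, -0, 1.395, -0.126], TCP at [249.587, 572.994, 244.538] pointing down, gripper open.
Joint ranges: [-2.98, 2.98], [-0.91, 2.08], [0.09, 2.57], [-1.24, 4.39], [0.2, 2.65], [-2.68, 2.68]. Speed limits (rad/s): [2.57, 2.57, 3.01, 3.14, 3.14, 3.14].

## Interface

Orientations are given as a unit quaternion [w, x, y, z].
In Python, from station import env, imaging, workorder gives the robot as it stands.
- The arm moves only by the tool carry_out, never from a script. Its argument "targets" is text: rows parted by semicolons, each of 6 numbers parted by spaces: the shift along the tool's x, y, z each as a share of 0.04 m, from -1 to 1, then the turn, a rotation vector about the tool's x, y, z each as a share of 5 degrees, from -1 to 1. A call has 1 to 20 rows; each row shifts and turns the pose as measured when the row begins, along the tool's axes as they then stand; what a row does not reach is not made up. A row lasts 1/8 s, in which the tool goes at most 62.5 mm and 10.7 degrees, less where a joint would pass 70% of its speed; a pose out of reach is approached as far as the arm can. A call with a number of a shift or a turn outside -1 to 1 is refused whole. A call with a gripper value outside its range is refused whole. "hand" is the closure, from 0 (fully open) to 1 (shut), set as the call begins (left out, the last holds). The fingers move at their own pace and stop on an object; the grip force is fixed at half the most. Time passes only in rows, so rows that do not move let the fingers close. It gives the time, the measured TCP pose, the force and the opening at its end, in the units of the state.
- env.observe(): the state, without advancing time (a new reading comes with each control period).
- imaging.get_image(name): name is "scene" or "top" or "wrist"; returns the picture (420x560x3 uint8, red, green, blue); there is no depth.
- imaging.calibration(name): a dict with "K" (3x3 intrinsics, pixels), "rvec" (rotation vector, rad) and "tvec" (3), from world to camera coordinates, as OpenCV has them; the wrist camera has in their place "T_tool_cam" (4x4, takes a point from camera to tool coordinates, whose origin is the TCP and whose axes are the tool frame's). Camera axes: x right, y down, z forward; pixel columns grow to the right and rows downward; lengths in mm; the calibration is good to about 2 mm. The wrist camera is an equidistant fisheye: a pixel r from the principal point sees the ray r / f radians off the axis. A picture is of the moment at which its call begins: read the wrist's pose just before it. calibration takes no time and is no camera call.
- workorder.sign_off(): hands the job in, once; it reports no verdict.
The state is a dict: "time_s": time; "joint_positions": joint angles; "qvel": joint speeds; "joint_efforts": joint torques, N m; "position": TCP position; "tool_rot": TCP orientation; "force": force on the tool from outside, world axes, zero at the start; "moment": the same for the moment, N m; "opening": finger opening in mm.
Only numpy, scipy, OpenCV 4.12 (cv2) and the standard library are available. Lean on these libraries where they do the work, as an engineer would, in place of code of your own. Each camera call takes 0.05 s, during which the arm holds its last target.

## Working session

There is one attempt and no reset: what is moved stays moved. The work goes in short steps, Python scripts to look and compute and a tool call to move; the robot and the scene stay as the last step left them, time stands still between calls to the robot, and variables do not carry over. Pictures are saved under pics/ and viewed, and the job is handed in when it is done.

Besides the shell and the picture viewer there is one more tool, called after "Request:" as name(argument=value, ...), one argument or row to a line, values as JSON. carry_out: Moves the arm, as the interface text tells. Its arguments: {"type":"object","properties":{"targets":{"type":"string"},"hand":{"type":"number"}},"required":["targets"]}

```bash
ls; mkdir -p pics
python3 - <<'E'
from station import env, imaging, workorder
import cv2
for n in ["scene","top"]:
    im=imaging.get_image(n); cv2.imwrite(f"pics/{n}0.png",im[:,:,::-1])
    print(n,imaging.calibration(n))
print(imaging.calibration("wrist"))
print(env.observe(), env.tcp_to_tips)
E
```

```text
pics
scene {'K': array([[470.21873058,   0.        , 284.20142068],
       [  0.        , 470.21873058, 213.9935754 ],
       [  0.        ,   0.        ,   1.        ]]), 'rvec': array([ 1.91940528, -0.7888053 ,  0.52070614]), 'tvec': array([-345.31498956,  237.65198525,  758.0244762 ])}
top {'K': array([[438.95249614,   0.        , 280.67334544],
       [  0.        , 438.95249614, 206.31979024],
       [  0.        ,   0.        ,   1.        ]]), 'rvec': array([ 2.1191753 , -2.1728258 ,  0.12364637]), 'tvec': array([  62.27250486,  538.2647472 , 1083.79835147])}
{'K': array([[325.1922621 ,   0.        , 283.85557891],
       [  0.        , 325.1922621 , 215.86958807],
       [  0.        ,   0.        ,   1.        ]]), 'T_tool_cam': array([[ 5.07705860e-04, -2.60981837e-01,  9.65343578e-01,
        -1.40339824e+02],
       [ 9.99999791e-01,  5.19323204e-04, -3.85533025e-04,
         3.52397627e-01],
       [-4.00708203e-04,  9.65343571e-01,  2.60982046e-01,
        -7.23727982e+01],
       [ 0.00000000e+00,  0.00000000e+00,  0.00000000e+00,
         1.00000000e+00]])}
{'time_s': 0.1, 'joint_positions': array([ 1.03391436e+00,  2.21155129e-01,  1.52747943e+00, -1.51141162e-05,
        1.39470722e+00, -1.26102679e-01]), 'qvel': array([ 8.58332036e-04, -3.22740448e-03, -2.64243799e-03, -2.28068751e-03,
        5.98117537e-05, -2.83321668e-04]), 'joint_efforts': array([ 6.73362592e-04, -4.95943558e+01, -3.88520586e+01,  7.01630465e-02,
        5.15401829e-02, -5.09270842e-05]), 'position': array([249.32096446, 572.55527963, 243.55088825]), 'tool_rot': array([ 0.69204816,  0.14362603,  0.69244074, -0.14479894]), 'force': array([ 0.06755289,  0.1711523 , -0.50975889]), 'moment': array([-0.021822  ,  0.05069097,  0.01473928]), 'opening': 87.28151039273425} 22.0
```

View pics/top0.png

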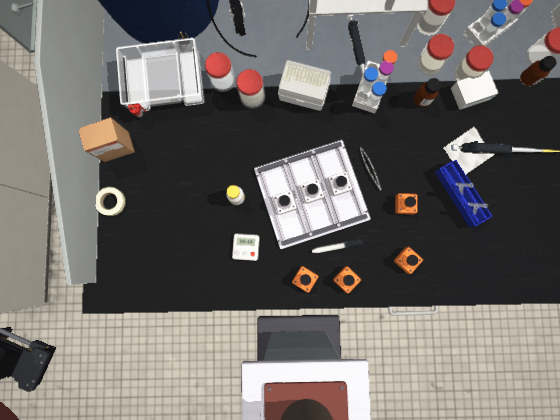

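View pics/scene0.png

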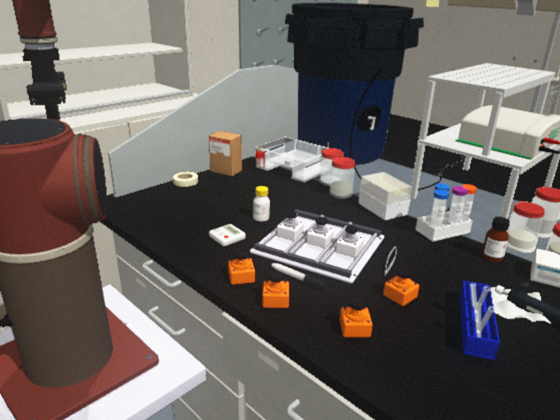

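Run:
```python
import cv2
im=cv2.imread("pics/top0.png")[130:260,230:390]
cv2.imwrite("pics/top0z.png",cv2.resize(im,None,fx=4.6,fy=4.6,interpolation=cv2.INTER_CUBIC))
im=cv2.imread("pics/scene0.png")[200:290,220:410]
cv2.imwrite("pics/scene0z.png",cv2.resize(im,None,fx=4,fy=4,interpolation=cv2.INTER_CUBIC))
```

```text
(no output)
```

View pics/top0z.png

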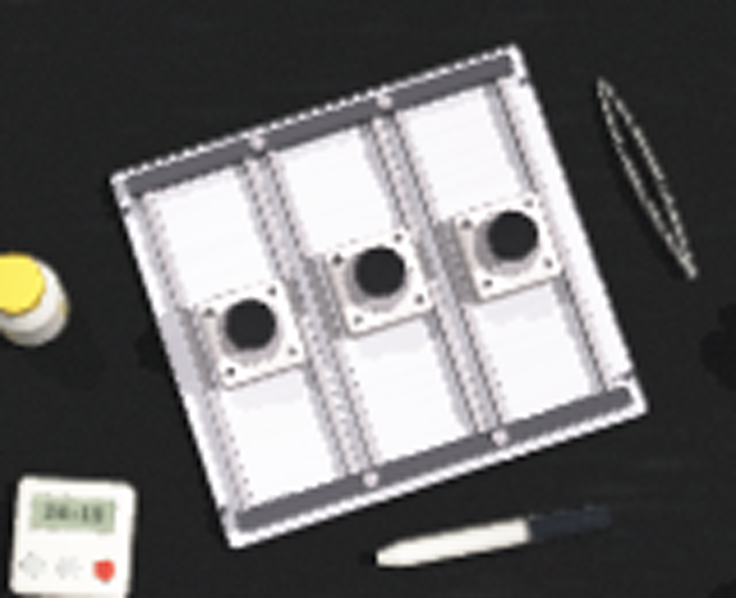

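View pics/scene0z.png

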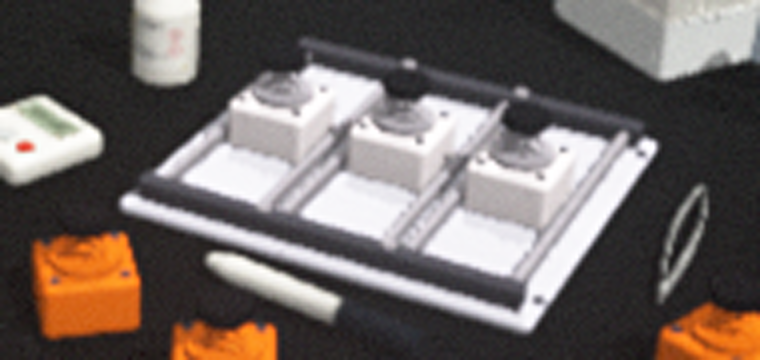

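```bash
cat > h.py <<'E'
import numpy as np, cv2
from station import imaging
from scipy.spatial.transform import Rotation as R
def ray(name,px):
    c=imaging.calibration(name); Rm=cv2.Rodrigues(np.array(c["rvec"]))[0]; t=np.array(c["tvec"])
    d=np.linalg.inv(c["K"])@np.array([px[0],px[1],1.]); return -Rm.T@t, Rm.T@d
def at(name,px,z):
    o,d=ray(name,px); return o+d*(z-o[2])/d[2]
def proj(name,P):
    c=imaging.calibration(name)
    return cv2.projectPoints(np.array(P,float),c["rvec"],c["tvec"],c["K"],None)[0][:,0]
E
python3 - <<'E'
from h import *
u=lambda z:((z[0]+.5)/4.6-.5+230,(z[1]+.5)/4.6-.5+130)
C=[at("top",u(z),8) for z in [(112,180),(519,45),(647,407),(233,547)]]
loc=np.array([[113,124],[113,-124],[-113,-124],[-113,124]],float)
W=np.array(C)[:,:2]
from scipy.optimize import least_squares
f=lambda p:((np.array([[np.cos(p[2]),-np.sin(p[2])],[np.sin(p[2]),np.cos(p[2])]])@loc.T).T+p[:2]-W).ravel()
s=least_squares(f,[600,0,0.3]); print(s.x,s.fun.round(1))
th=s.x[2];Rm=np.array([[np.cos(th),-np.sin(th)],[np.sin(th),np.cos(th)]])
for z in [(250,324),(380,270),(512,236)]:
    p=at("top",u(z),68); print(p.round(1),(Rm.T@(p[:2]-s.x[:2])).round(1))
# scene check
v=lambda z:((z[0]+.5)/4-.5+220,(z[1]+.5)/4-.5+200)
for z in [(122,203),(528,330),(658,143)]: 
    p=at("scene",v(z),8);print("scene",p.round(1),(Rm.T@(p[:2]-s.x[:2])).round(1))
for z in [(34,488),(130,484),(8,590),(378,555),(610,515),(600,78),(694,278)]:
    p=at("top",u(z),15);print("by",p.round(0),(Rm.T@(p[:2]-s.x[:2])).round(0))
for z in [(15,285)]:
    p=at("top",u(z),84);print("bottle",p.round(0),(Rm.T@(p[:2]-s.x[:2])).round(0))
E
```

```text
[ 5.76008716e+02 -3.29020694e+01  2.96647913e-01] [ 2.3  1.2  1.7  1.  -2.2 -1.9 -1.8 -0.2]
[550.9  39.8  68. ] [-2.8 76.9]
[578.5 -31.2  68. ] [2.9 0.9]
[ 595.3 -103.1   68. ] [ -2.1 -72.8]
scene [433.5  49.7   8. ] [-112.1  120.6]
scene [ 500.9 -186.     8. ] [-116.6 -124.4]
scene [ 717.9 -120.4    8. ] [ 110.1 -125.1]
by [469. 164.  15.] [-45. 219.]
by [470. 110.  15.] [-60. 167.]
by [412. 179.  15.] [-95. 250.]
by [427. -28.  15.] [-141.   48.]
by [ 446. -158.   15.] [-161.  -81.]
by [ 696. -164.   15.] [  76. -160.]
by [ 578. -211.   15.] [ -50. -171.]
bottle [573. 165.  84.] [ 55. 190.]
```

```bash
cat >> h.py <<'E'
from station import env
T0=np.array([576.,-33.]); TH=0.2966
RT=np.array([[np.cos(TH),-np.sin(TH)],[np.sin(TH),np.cos(TH)]])
def t2w(x,y): return RT@np.array([x,y])+T0
def w2t(p): return RT.T@(np.array(p[:2])-T0)
def st():
    o=env.observe(); q=o["tool_rot"]; r=R.from_quat([q[1],q[2],q[3],q[0]])
    print("t",round(o["time_s"],2),"pos",o["position"].round(1),"tray",w2t(o["position"]).round(1),"F",o["force"].round(2),"M",o["moment"].round(2),"open",round(o["opening"],1),"q",o["joint_positions"].round(2))
    return o,r
def plan(x,y,z):
    o,r=st(); M=r.as_matrix(); print("tool axes x,y,z:\n",M.round(3))
    d=np.append(t2w(x,y),z)-o["position"]
    # desired orientation: x down, y along +-tray y
    best=None
    for s in (1,-1):
        Y=s*np.array([*(RT@[0,1]),0]); X=np.array([0,0,-1.]); D=np.stack([X,Y,np.cross(X,Y)],1)
        rv=(R.from_matrix(M.T@D)).as_rotvec(degrees=True)
        print("turn(s=%d) deg"%s,rv.round(2),"units",(rv/5).round(2))
    print("shift tool units",(M.T@d/40).round(3),"mm",(M.T@d).round(1))
E
python3 -c "
from h import *
plan(-3,76,130)"
```

```text
t 0.1 pos [249.3 572.6 243.6] tray [-135.4  674.6] F [ 0.07  0.17 -0.51] M [-0.02  0.05  0.01] open 87.3 q [ 1.03  0.22  1.53 -0.    1.39 -0.13]
tool axes x,y,z:
 [[-0.001  0.399  0.917]
 [-0.002  0.917 -0.399]
 [-1.    -0.002 -0.   ]]
turn(s=1) deg [-40.53  -0.05   0.09] units [-8.11 -0.01  0.02]
turn(s=-1) deg [1.3947e+02 1.2000e-01 6.0000e-02] units [2.789e+01 2.000e-02 1.000e-02]
shift tool units [ 2.852 -9.218 12.242] mm [ 114.1 -368.7  489.7]
```

Request:
carry_out(
  targets="0 0 0 -1 0 0;0 0 0 -1 0 0;0 0 0 -1 0 0;0 0 0 -1 0 0;0 0 0 -1 0 0;0 0 0 -1 0 0;0 0 0 -1 0 0;0 0 0 -1 0 0;0 0 0 0 0 0",
  hand=1,
)

```text
time_s: 1.23
position: [247.7, 569.8, 237.4]
tool_rot: [0.696, -0.112, 0.701, 0.106]
force: [0.1, 0.1, -1.7]
opening: 5.7
```

```bash
python3 -c "
from h import *
plan(-3,76,130)"
```

```text
t 1.23 pos [247.7 569.8 237.4] tray [-137.8  672.4] F [ 0.09  0.14 -1.7 ] M [ 0.01  0.   -0.01] open 5.7 q [ 1.03  0.23  1.53 -0.    1.39 -0.85]
tool axes x,y,z:
 [[-0.006 -0.304  0.953]
 [-0.011  0.952  0.304]
 [-1.    -0.008 -0.009]]
turn(s=1) deg [ 0.73 -0.53  0.48] units [ 0.15 -0.11  0.1 ]
turn(s=-1) deg [-179.27   -0.74   -0.83] units [-35.85  -0.15  -0.17]
shift tool units [  2.78  -14.93    3.205] mm [ 111.2 -597.2  128.2]
```

Request:
carry_out(
  targets="0 -1 0.21 0.15 -0.1 0.1;0 -1 0.21 0 0 0;0 -1 0.21 0 0 0;0 -1 0.21 0 0 0;0 -1 0.21 0 0 0;0 -1 0.21 0 0 0;0 -1 0.21 0 0 0;0 -1 0.21 0 0 0;0 -1 0.21 0 0 0;0 -1 0.21 0 0 0;0 -1 0.21 0 0 0;0 -1 0.21 0 0 0;0 0 0 0 0 0",
)

```text
time_s: 2.85
position: [485.0, 123.7, 235.1]
tool_rot: [0.7, -0.095, 0.701, 0.095]
force: [-0.7, 0.1, 0.4]
opening: 0.4
```

```bash
python3 -c "
from h import *
plan(-3,76,130)"
```

```text
t 2.85 pos [485.  123.7 235.1] tray [-41.2 176.5] F [-0.66  0.12  0.43] M [0.06 0.01 0.01] open 0.4 q [ 0.09 -0.07  1.85 -0.    1.36 -1.75]
tool axes x,y,z:
 [[-0.001 -0.266  0.964]
 [-0.001  0.964  0.266]
 [-1.    -0.001 -0.002]]
turn(s=1) deg [-1.54 -0.09  0.03] units [-0.31 -0.02  0.01]
turn(s=-1) deg [1.7846e+02 5.0000e-02 1.5000e-01] units [3.569e+01 1.000e-02 3.000e-02]
shift tool units [ 2.627 -2.483  1.027] mm [105.1 -99.3  41.1]
```

Request:
carry_out(
  targets="0.5 -0.7 0.3 -0.3 0 0;0.5 -0.7 0.3 0 0 0;0.5 -0.7 0.3 0 0 0;0.3 -0.4 0.15 0 0 0;0 0 0 0 0 0",
)

```text
time_s: 3.48
position: [554.3, 41.1, 161.3]
tool_rot: [0.699, -0.102, 0.7, 0.104]
force: [0.2, 0.4, 0.3]
opening: 0.7
```

```bash
python3 -c "
from h import *
plan(-3,76,110)
im=imaging.get_image('wrist');cv2.imwrite('pics/w1.png',im[:,:,::-1])"
```

```text
t 3.48 pos [554.3  41.1 161.3] tray [ 0.9 77.2] F [0.16 0.36 0.29] M [ 0.08 -0.    0.01] open 0.7 q [-0.07  0.13  1.79  0.    1.22 -1.93]
tool axes x,y,z:
 [[-0.002 -0.288  0.958]
 [ 0.002  0.958  0.288]
 [-1.     0.002 -0.001]]
turn(s=1) deg [-0.27 -0.06 -0.14] units [-0.05 -0.01 -0.03]
turn(s=-1) deg [ 1.7973e+02 -2.1000e-01  9.0000e-02] units [ 3.595e+01 -4.000e-02  2.000e-02]
shift tool units [ 1.283 -0.034 -0.097] mm [51.3 -1.4 -3.9]
```

View pics/w1.png

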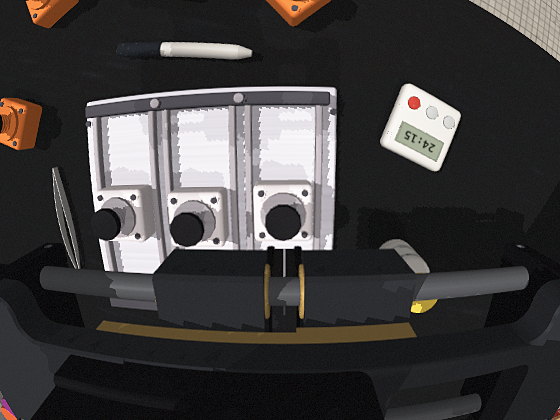

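```bash
cat >> h.py <<'E'
def wray(px,o,r):
    c=imaging.calibration("wrist");K=c["K"];T=np.array(c["T_tool_cam"])
    v=np.array([px[0]-K[0,2],px[1]-K[1,2]]);rr=np.linalg.norm(v);a=rr/K[0,0]
    d=np.append(v/rr*np.sin(a),np.cos(a))
    M=r.as_matrix(); return M@T[:3,3]+o["position"], M@(T[:3,:3]@d)
def wat(px,z,o,r):
    p,d=wray(px,o,r); return p+d*(z-p[2])/d[2]
E
python3 - <<'E'
from h import *
o,r=st()
for px in [(284,222),(188,229),(107,224)]:
    p=wat(px,68,o,r);print(p.round(1),w2t(p).round(1))
for px,n in [((87,104),'nr'),((336,88),'nl')]:
    p=wat(px,8,o,r);print(n,p.round(1),w2t(p).round(1))
E
```

```text
t 3.52 pos [554.3  41.7 161.9] tray [ 1.1 77.8] F [0.06 0.04 0.02] M [ 0.06 -0.02  0.06] open 0.5 q [-0.07  0.13  1.79  0.    1.22 -1.93]
[550.2  41.7  68. ] [-2.8 79. ]
[577.3 -28.   68. ] [2.7 4.4]
[595.  -99.1  68. ] [ -1.2 -68.7]
nr [ 506.4 -179.3    8. ] [-109.4 -119.5]
nl [433.9  55.6   8. ] [-110.   126.2]
```

Request:
carry_out(
  targets="0.8 -0.02 -0.09 -0.05 0 0;0.7 0 0 0 0 0;0.1 0 0 0 0 0",
)

```text
time_s: 3.9
position: [552.0, 43.3, 100.7]
tool_rot: [0.701, -0.104, 0.697, 0.106]
force: [-0.7, -0.3, -0.2]
opening: 0.2
```

```bash
python3 -c "
from h import *
plan(-2.5,77,80)"
```

```text
t 3.9 pos [552.   43.3 100.7] tray [-0.7 80. ] F [-0.67 -0.31 -0.24] M [ 0.08  0.04 -0.  ] open 0.2 q [-0.07  0.2   1.84  0.    1.1  -1.94]
tool axes x,y,z:
 [[ 0.005 -0.294  0.956]
 [ 0.003  0.956  0.294]
 [-1.     0.001  0.005]]
turn(s=1) deg [ 0.13  0.31 -0.08] units [ 0.03  0.06 -0.02]
turn(s=-1) deg [-1.7987e+02  1.3000e-01  4.8000e-01] units [-3.597e+01  3.000e-02  1.000e-01]
shift tool units [ 0.518 -0.075 -0.049] mm [20.7 -3.  -2. ]
```

Request:
carry_out(
  targets="0.1 -0.08 -0.04 0 0 0;0.1 0 0 0 0 0;0 0 0 0 0 0",
)

```text
time_s: 4.28
position: [553.0, 40.6, 95.8]
tool_rot: [0.703, -0.105, 0.696, 0.106]
force: [0.9, -0.3, 0.3]
opening: 0.5
```

Request:
carry_out(
  targets="0.07 0 0 0 0 0",
)

```text
time_s: 4.4
position: [553.8, 40.6, 93.9]
tool_rot: [0.703, -0.105, 0.695, 0.106]
force: [0.3, 0.1, 0.2]
opening: 0.7
```

Request:
carry_out(
  targets="0.06 0 0 0 0 0",
)

```text
time_s: 4.53
position: [554.0, 40.5, 91.6]
tool_rot: [0.703, -0.105, 0.695, 0.106]
force: [0.2, -0.4, 0.2]
opening: 0.5
```

Request:
carry_out(
  targets="0.06 0 0 0 0 0",
)

```text
time_s: 4.65
position: [554.2, 40.5, 89.2]
tool_rot: [0.703, -0.105, 0.695, 0.106]
force: [-0.7, 0.7, 1.4]
opening: 0.7
```

Request:
carry_out(
  targets="0.06 0 0 0 0.1 0",
)

```text
time_s: 4.78
position: [554.3, 40.5, 86.9]
tool_rot: [0.7, -0.106, 0.698, 0.105]
force: [-0.7, -0.4, 0.8]
opening: 0.5
```

Request:
carry_out(
  targets="0.06 0 0 0 0.1 0",
)

```text
time_s: 4.9
position: [554.5, 40.6, 84.5]
tool_rot: [0.697, -0.106, 0.701, 0.105]
force: [-0.2, 0.6, 2.2]
opening: 0.5
```

Request:
carry_out(
  targets="0.06 0 0 0 0 0",
)

```text
time_s: 5.03
position: [554.6, 40.6, 82.1]
tool_rot: [0.697, -0.106, 0.701, 0.105]
force: [-1.8, 0.1, 3.1]
opening: 0.5
```

Request:
carry_out(
  targets="0.05 0 0 0 -0.05 0",
)

```text
time_s: 5.15
position: [554.5, 40.6, 79.9]
tool_rot: [0.699, -0.106, 0.7, 0.105]
force: [-1.2, -0.2, 3.1]
opening: 0.4
```

```bash
python3 -c "
from h import *
import cv2
st()
im=imaging.get_image('wrist');cv2.imwrite('pics/w2.png',im[:,:,::-1])
st()
im=imaging.get_image('scene');cv2.imwrite('pics/s2.png',cv2.resize(im[190:290,220:410,::-1],None,fx=4,fy=4))
st()"
```

```text
t 5.15 pos [554.5  40.6  79.9] tray [ 1.  76.7] F [-1.22 -0.2   3.14] M [0.04 0.29 0.02] open 0.4 q [-0.07  0.24  1.84 -0.    1.07 -1.94]
t 5.2 pos [554.5  40.6  79.7] tray [ 0.9 76.7] F [-0.53  0.17  3.1 ] M [ 0.04 -0.02 -0.  ] open 0.0 q [-0.07  0.24  1.84 -0.    1.07 -1.94]
t 5.25 pos [554.5  40.6  79.9] tray [ 1.  76.6] F [-0.66 -0.13  3.9 ] M [ 0.12  0.26 -0.04] open 0.6 q [-0.07  0.24  1.84 -0.    1.07 -1.94]
```

View pics/w2.png

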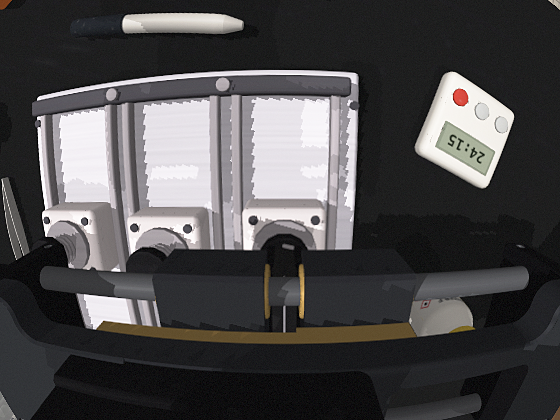

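View pics/s2.png

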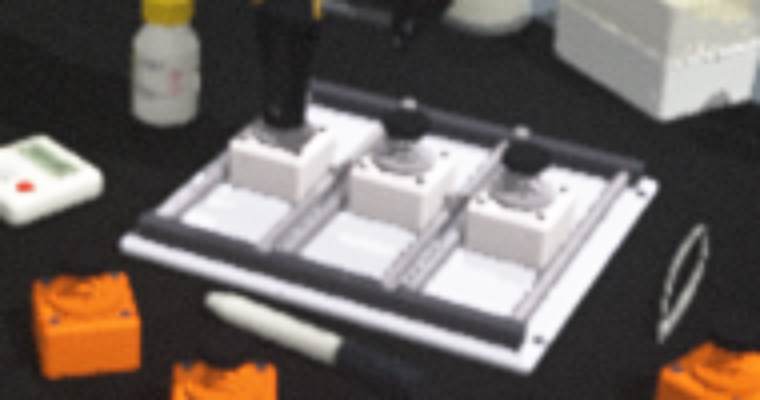

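Request:
carry_out(
  targets="-0.4 0 0 0 0 0;-0.4 0 0 0 0 0;0 -0.9 0.04 0 0 0;0 -0.9 0.04 0 0 0;0 -0.1 0 0 0 0;0 0 0 0 0 0",
)

```text
time_s: 6.0
position: [581.9, -32.3, 118.8]
tool_rot: [0.7, -0.107, 0.698, 0.105]
force: [-0.8, 0.7, -0.2]
opening: 0.6
```

```bash
python3 -c "
from h import *
plan(2.5,1.5,80)"
```

```text
t 6.0 pos [581.9 -32.3 118.8] tray [ 5.9 -1. ] F [-0.82  0.67 -0.16] M [ 0.05  0.02 -0.06] open 0.6 q [-0.19  0.24  1.75 -0.    1.15 -2.06]
tool axes x,y,z:
 [[ 0.003 -0.296  0.955]
 [-0.002  0.955  0.296]
 [-1.    -0.003  0.003]]
turn(s=1) deg [0.24 0.15 0.14] units [0.05 0.03 0.03]
turn(s=-1) deg [-179.76   -0.23    0.23] units [-35.95  -0.05   0.05]
shift tool units [ 0.969  0.066 -0.087] mm [38.8  2.6 -3.5]
```

Request:
carry_out(
  targets="0.4 0.06 -0.1 0.05 0.05 0;0.2 0 -0.02 0 0.05 0;0 0 0 0 0 0",
)

```text
time_s: 6.38
position: [574.8, -29.0, 92.5]
tool_rot: [0.696, -0.106, 0.702, 0.104]
force: [0.1, 0.0, -0.7]
opening: 0.5
```

Request:
carry_out(
  targets="0.06 0 0 0 0 0;0.06 0 0 0 0 0",
)

```text
time_s: 6.62
position: [574.9, -28.6, 87.8]
tool_rot: [0.696, -0.106, 0.702, 0.104]
force: [-1.7, -1.5, 3.8]
opening: 0.6
```

Request:
carry_out(
  targets="0.06 0 0 0 0 0",
)

```text
time_s: 6.75
position: [575.0, -28.6, 85.7]
tool_rot: [0.696, -0.106, 0.702, 0.104]
force: [-2.3, -0.2, 4.8]
opening: 0.4
```

Request:
carry_out(
  targets="0.06 0 0 0 0 0",
)

```text
time_s: 6.88
position: [575.0, -28.7, 83.7]
tool_rot: [0.696, -0.106, 0.702, 0.104]
force: [-3.5, 0.5, 6.0]
opening: 0.3
```

Request:
carry_out(
  targets="0.06 0 0 0 -0.05 0",
)

```text
time_s: 7.0
position: [575.0, -28.7, 81.7]
tool_rot: [0.698, -0.106, 0.701, 0.105]
force: [-4.8, 0.4, 7.6]
opening: 0.7
```

Request:
carry_out(
  targets="0.06 0 0 0 -0.05 0",
)

```text
time_s: 7.12
position: [574.9, -28.7, 80.0]
tool_rot: [0.699, -0.106, 0.699, 0.105]
force: [-3.9, 1.0, 8.8]
opening: 0.6
```

Request:
carry_out(
  targets="0.02 0 0 0 0 0",
)

```text
time_s: 7.25
position: [574.9, -28.7, 79.9]
tool_rot: [0.699, -0.106, 0.699, 0.105]
force: [-4.1, 0.4, 9.3]
opening: 0.7
```

```bash
python3 -c "
from h import *
import cv2
st()
im=imaging.get_image('wrist');cv2.imwrite('pics/w3.png',im[:,:,::-1])
st()
im=imaging.get_image('scene');cv2.imwrite('pics/s3.png',cv2.resize(im[190:290,220:410,::-1],None,fx=4,fy=4))
st()"
```

```text
t 7.25 pos [574.9 -28.7  79.9] tray [0.2 4.4] F [-4.1   0.44  9.29] M [ 0.16  0.77 -0.  ] open 0.7 q [-0.19  0.28  1.79 -0.    1.08 -2.06]
t 7.3 pos [574.9 -28.7  79.9] tray [0.2 4.4] F [-4.33  0.73  8.15] M [ 0.12  0.85 -0.06] open 0.5 q [-0.19  0.28  1.79 -0.    1.08 -2.06]
t 7.35 pos [574.9 -28.7  80. ] tray [0.2 4.4] F [-4.33  0.23  8.86] M [ 0.09  0.81 -0.04] open 0.3 q [-0.19  0.28  1.79 -0.    1.08 -2.06]
```

View pics/s3.png

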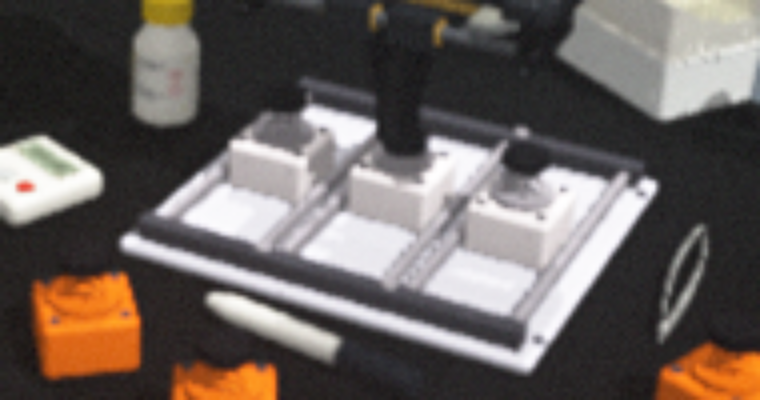

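Request:
carry_out(
  targets="-0.4 0 0 0 0 0;-0.4 0 0 0 0 0;0 -0.9 -0.03 0 0 0;0 -0.9 -0.03 0 0 0;0 -0.1 -0.02 0 0 0;0 0 0 0 0 0",
)

```text
time_s: 8.1
position: [596.4, -103.4, 117.7]
tool_rot: [0.701, -0.106, 0.697, 0.105]
force: [0.2, 0.6, -0.2]
opening: 0.5
```

```bash
python3 -c "
from h import *
plan(-2,-73,92)"
```

```text
t 8.1 pos [ 596.4 -103.4  117.7] tray [ -1.1 -73.2] F [ 0.25  0.62 -0.18] M [ 0.06 -0.01 -0.04] open 0.5 q [-0.3   0.29  1.69  0.    1.15 -2.17]
tool axes x,y,z:
 [[ 0.005 -0.295  0.955]
 [-0.001  0.955  0.296]
 [-1.    -0.003  0.004]]
turn(s=1) deg [0.19 0.26 0.15] units [0.04 0.05 0.03]
turn(s=-1) deg [-179.81   -0.24    0.4 ] units [-35.96  -0.05   0.08]
shift tool units [ 0.643  0.008 -0.026] mm [25.7  0.3 -1. ]
```

Request:
carry_out(
  targets="0.4 0 -0.02 0.04 0.05 0;0.2 0 0 0 0 0;0 0 0 0 0 0",
)

```text
time_s: 8.48
position: [594.4, -101.0, 91.2]
tool_rot: [0.699, -0.105, 0.7, 0.105]
force: [0.4, 0.3, 0.2]
opening: 0.4
```

Request:
carry_out(
  targets="0.06 0 0 0 0 0;0.06 0 0 0 0 0",
)

```text
time_s: 8.72
position: [594.7, -100.8, 87.3]
tool_rot: [0.699, -0.106, 0.7, 0.105]
force: [-4.1, 0.3, 7.3]
opening: 0.1
```

Request:
carry_out(
  targets="0.06 0 0 0 0 0",
)

```text
time_s: 8.85
position: [594.8, -100.9, 86.0]
tool_rot: [0.699, -0.106, 0.7, 0.105]
force: [-4.1, 0.4, 9.2]
opening: 0.5
```

Request:
carry_out(
  targets="0.06 0 0 0 0 0",
)

```text
time_s: 8.98
position: [594.9, -100.9, 85.1]
tool_rot: [0.699, -0.106, 0.7, 0.105]
force: [-5.5, 0.8, 10.0]
opening: 0.6
```

Request:
carry_out(
  targets="0.06 0 0 0 0 0",
)

```text
time_s: 9.1
position: [594.9, -100.9, 84.3]
tool_rot: [0.698, -0.106, 0.7, 0.105]
force: [-5.0, 1.2, 11.3]
opening: 0.5
```

Stiff, clearly. Continue to a well-pressed depth (TCP z near 80).

Request:
carry_out(
  targets="0.1 0 0 0 0 0;0.1 0 0 0 0 0;0.1 0 0 0 0 0",
)

```text
time_s: 9.48
position: [595.1, -100.9, 79.3]
tool_rot: [0.698, -0.107, 0.7, 0.105]
force: [-10.2, 2.8, 19.6]
opening: 0.4
```

Request:
carry_out(
  targets="0.08 0 0 0 0 0",
)

```text
time_s: 9.6
position: [595.2, -100.9, 79.0]
tool_rot: [0.698, -0.107, 0.7, 0.105]
force: [-9.8, 2.3, 19.8]
opening: 0.2
```

```bash
python3 -c "
from h import *
import cv2
st()
im=imaging.get_image('wrist');cv2.imwrite('pics/w4.png',im[:,:,::-1])
st()
im=imaging.get_image('scene');cv2.imwrite('pics/s4.png',cv2.resize(im[190:290,220:410,::-1],None,fx=4,fy=4))
st()"
```

```text
t 9.6 pos [ 595.2 -100.9   79. ] tray [ -1.5 -70.6] F [-9.78  2.33 19.77] M [ 0.51  1.94 -0.  ] open 0.2 q [-0.3   0.34  1.71 -0.    1.09 -2.17]
t 9.65 pos [ 595.2 -100.9   79. ] tray [ -1.5 -70.5] F [-8.77  1.84 20.16] M [ 0.43  1.89 -0.02] open 0.2 q [-0.3   0.34  1.71 -0.    1.09 -2.17]
t 9.7 pos [ 595.2 -100.9   79. ] tray [ -1.5 -70.5] F [-10.47   2.95  19.78] M [ 0.45  1.93 -0.08] open 0.9 q [-0.3   0.34  1.71 -0.    1.09 -2.17]
```

View pics/s4.png

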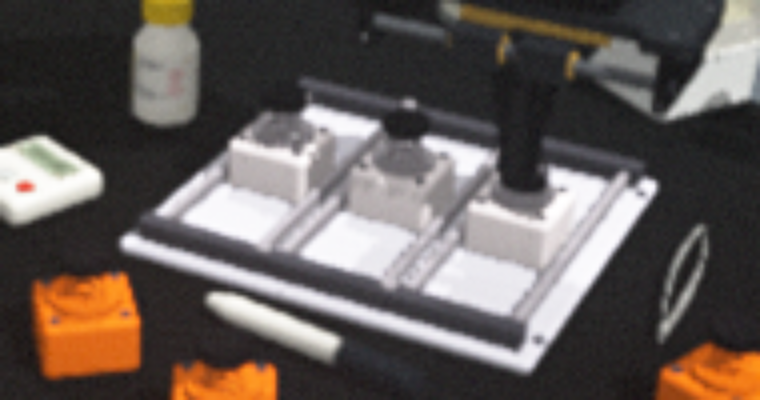

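Request:
carry_out(
  targets="-0.4 0 0 0 0 0;-0.4 0 0 0 0 0;0 -0.04 -0.65 0 0 0;0 -0.04 -0.6 0 0 0;0 0 0 0 0 0",
)

```text
time_s: 10.32
position: [549.5, -119.1, 115.8]
tool_rot: [0.7, -0.108, 0.699, 0.105]
force: [0.5, 0.7, 0.6]
opening: 0.3
```

```bash
python3 -c "
from h import *
plan(-50,-74,42)
im=imaging.get_image('top');cv2.imwrite('pics/t5.png',cv2.resize(im[130:260,230:390,::-1],None,fx=4.6,fy=4.6))"
```

```text
t 10.32 pos [ 549.5 -119.1  115.8] tray [-50.5 -74.6] F [0.5  0.72 0.59] M [0.05 0.02 0.03] open 0.3 q [-0.35  0.2   1.81 -0.    1.13 -2.22]
tool axes x,y,z:
 [[ 0.002 -0.297  0.955]
 [-0.005  0.955  0.297]
 [-1.    -0.005  0.001]]
turn(s=1) deg [0.3  0.04 0.3 ] units [0.06 0.01 0.06]
turn(s=-1) deg [-1.797e+02 -4.700e-01  6.000e-02] units [-3.594e+01 -9.000e-02  1.000e-02]
shift tool units [1.844 0.025 0.012] mm [73.8  1.   0.5]
```

View pics/t5.png

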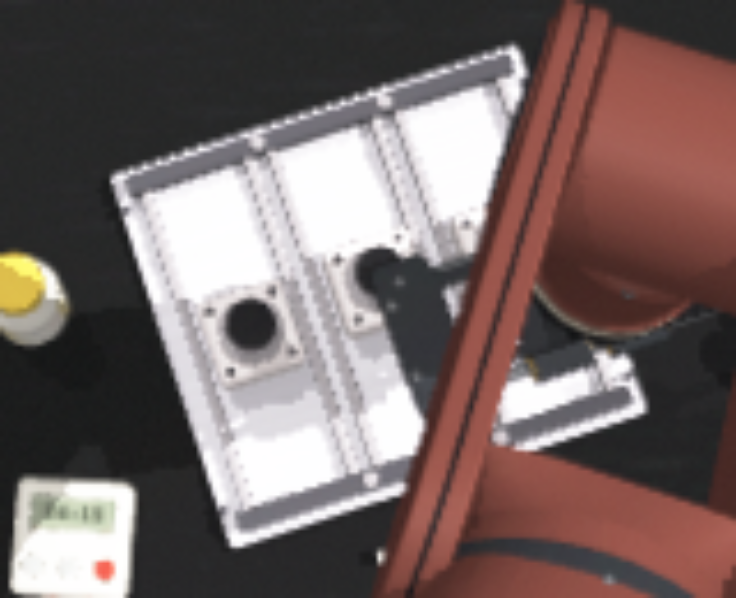

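Request:
carry_out(
  targets="0.6 0.03 0 0.05 0 0.05;0.6 0 0 0 0 0;0.4 0 0 0 0 0;0 0 0 0 0 0",
)

```text
time_s: 10.88
position: [554.2, -117.4, 51.5]
tool_rot: [0.701, -0.106, 0.697, 0.104]
force: [-1.0, 0.5, 0.3]
opening: 0.7
```

```bash
python3 -c "
from h import *
plan(35.5,-74,41)
im=imaging.get_image('scene');cv2.imwrite('pics/s5.png',cv2.resize(im[190:290,220:410,::-1],None,fx=4,fy=4))"
```

```text
t 10.88 pos [ 554.2 -117.4   51.5] tray [-45.5 -74.3] F [-1.    0.51  0.29] M [-0.   -0.01 -0.03] open 0.7 q [-0.35  0.3   1.83  0.    1.01 -2.22]
tool axes x,y,z:
 [[ 0.006 -0.294  0.956]
 [-0.001  0.956  0.294]
 [-1.    -0.003  0.006]]
turn(s=1) deg [0.09 0.32 0.16] units [0.02 0.06 0.03]
turn(s=-1) deg [-179.91   -0.25    0.5 ] units [-35.98  -0.05   0.1 ]
shift tool units [0.273 0.006 2.024] mm [10.9  0.2 81. ]
```

View pics/s5.png

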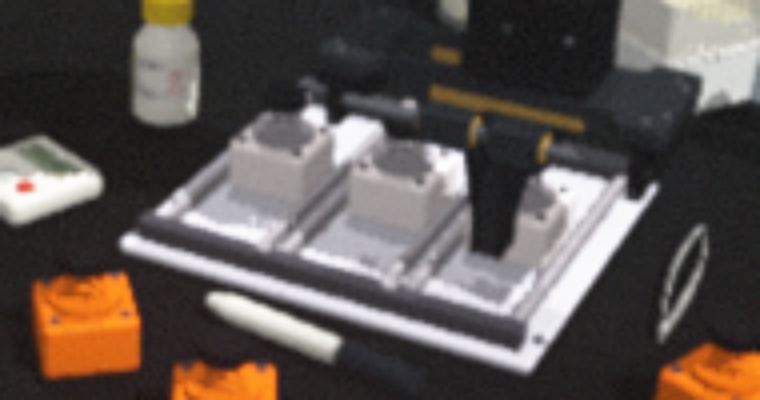

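Request:
carry_out(
  targets="0.2 0 -0.05 0 0.05 0;0 0 0 0 0 0;-0.01 0 0.15 0 0 0;-0.01 0 0.15 0 0 0;0 0 0 0 0 0",
)

```text
time_s: 11.55
position: [567.0, -115.1, 47.3]
tool_rot: [0.701, -0.107, 0.697, 0.103]
force: [-0.3, -0.1, 0.3]
opening: 0.4
```

```bash
python3 -c "
from h import *
plan(35.5,-74,41)"
```

```text
t 11.55 pos [ 567.  -115.1   47.3] tray [-32.6 -75.9] F [-0.33 -0.08  0.34] M [0.03 0.02 0.  ] open 0.4 q [-0.34  0.33  1.8  -0.    1.01 -2.2 ]
tool axes x,y,z:
 [[ 0.007 -0.294  0.956]
 [-0.005  0.956  0.294]
 [-1.    -0.006  0.005]]
turn(s=1) deg [0.09 0.29 0.36] units [0.02 0.06 0.07]
turn(s=-1) deg [-179.91   -0.57    0.46] units [-35.98  -0.11   0.09]
shift tool units [0.167 0.046 1.702] mm [ 6.7  1.8 68.1]
```

Request:
carry_out(
  targets="0.18 0.02 0.15 0 0.05 0.05;0.05 0.02 0.25 0 0 0;0 0 0.25 0 0 0;0 0 0.25 0 0 0",
)

```text
time_s: 12.05
position: [597.9, -104.3, 37.8]
tool_rot: [0.696, -0.106, 0.703, 0.104]
force: [-6.1, -1.8, 4.2]
opening: 0.5
```

```bash
python3 -c "
from h import *
plan(35.5,-74,41)"
```

```text
t 12.05 pos [ 597.9 -104.3   37.8] tray [  0.1 -74.6] F [-6.07 -1.82  4.22] M [-0.25  0.89 -0.03] open 0.5 q [-0.3   0.41  1.71 -0.01  1.03 -2.17]
tool axes x,y,z:
 [[-0.009 -0.294  0.956]
 [-0.003  0.956  0.294]
 [-1.    -0.    -0.01 ]]
turn(s=1) deg [ 0.11 -0.56  0.02] units [ 0.02 -0.11  0.  ]
turn(s=-1) deg [-1.7989e+02 -3.0000e-02 -8.8000e-01] units [-3.598e+01 -1.000e-02 -1.800e-01]
shift tool units [-0.089  0.012  0.884] mm [-3.5  0.5 35.3]
```

Request:
carry_out(
  targets="0 0.01 0.25 0 -0.1 0;0 0 0.25 0 0 0;0 0 0.2 0 0 0",
)

```text
time_s: 12.42
position: [622.6, -96.6, 37.6]
tool_rot: [0.696, -0.105, 0.702, 0.105]
force: [-7.1, -1.7, 5.7]
opening: -0.1
```

```bash
python3 -c "
from h import *
plan(35.5,-74,41)"
```

```text
t 12.43 pos [622.6 -96.6  37.6] tray [ 26.  -74.4] F [-7.07 -1.67  5.74] M [-0.26  1.08 -0.01] open -0.1 q [-0.28  0.46  1.64 -0.    1.05 -2.14]
tool axes x,y,z:
 [[-0.009 -0.294  0.956]
 [-0.002  0.956  0.294]
 [-1.     0.001 -0.009]]
turn(s=1) deg [ 0.13 -0.5  -0.04] units [ 0.03 -0.1  -0.01]
turn(s=-1) deg [-1.7987e+02  7.0000e-02 -7.9000e-01] units [-3.597e+01  1.000e-02 -1.600e-01]
shift tool units [-0.086  0.01   0.237] mm [-3.4  0.4  9.5]
```

Request:
carry_out(
  targets="0 0 0.18 0 0 0",
)

```text
time_s: 12.55
position: [628.8, -94.8, 37.6]
tool_rot: [0.695, -0.105, 0.703, 0.105]
force: [-6.5, -2.7, 5.5]
opening: 0.6
```

Request:
carry_out(
  targets="0 0 0.12 0 0 0",
)

```text
time_s: 12.68
position: [631.8, -93.9, 37.6]
tool_rot: [0.693, -0.106, 0.705, 0.105]
force: [-17.0, -4.9, 15.5]
opening: 0.1
```

Request:
carry_out(
  targets="0 0 0.12 0 0 0",
)

```text
time_s: 12.8
position: [632.0, -93.8, 37.7]
tool_rot: [0.689, -0.106, 0.709, 0.106]
force: [-27.5, -7.9, 23.0]
opening: 0.4
```

Request:
carry_out(
  targets="0 0 -0.15 0 -0.2 0;0 0 -0.3 0 0 0;-0.3 0 -0.1 0 0 0;-0.8 0 0 0 0 0;-0.8 0 0 0 0 0;0 0 0 0 0 0",
)

```text
time_s: 13.55
position: [611.5, -100.7, 118.0]
tool_rot: [0.696, -0.105, 0.702, 0.106]
force: [0.2, 0.3, 1.6]
opening: 0.3
```

```bash
python3 -c "
from h import *
plan(42,74,115)
im=imaging.get_image('scene');cv2.imwrite('pics/s6.png',cv2.resize(im[190:290,220:410,::-1],None,fx=4,fy=4))
im=imaging.get_image('wrist');cv2.imwrite('pics/w6.png',im[:,:,::-1])"
```

```text
t 13.55 pos [ 611.5 -100.7  118. ] tray [ 14.2 -75.1] F [0.18 0.25 1.59] M [ 0.05 -0.04  0.02] open 0.3 q [-0.29  0.33  1.64 -0.    1.18 -2.16]
tool axes x,y,z:
 [[-0.008 -0.295  0.955]
 [ 0.001  0.956  0.295]
 [-1.     0.003 -0.008]]
turn(s=1) deg [ 0.16 -0.44 -0.18] units [ 0.03 -0.09 -0.04]
turn(s=-1) deg [-179.84    0.28   -0.69] units [-35.97   0.06  -0.14]
shift tool units [0.081 3.725 0.706] mm [  3.2 149.   28.2]
```

View pics/s6.png

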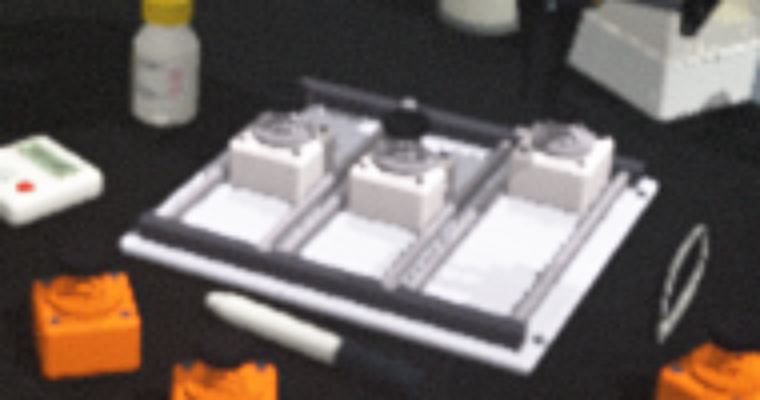

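View pics/w6.png

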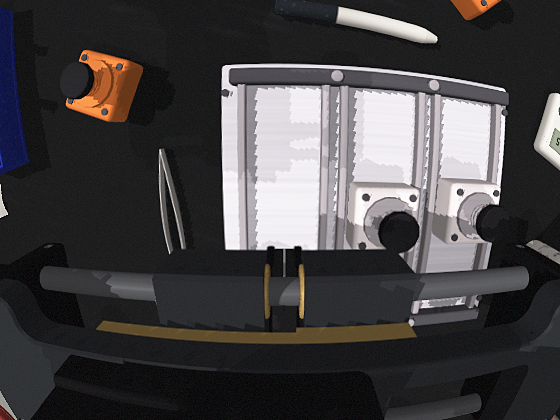

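Request:
carry_out(
  targets="0 0.9 0.2 0 -0.08 0;0 0.9 0.2 0 0 0;0 0.9 0.2 0 0 0;0 0.9 0.15 0 0 0;0 0.1 0 0 0 0;0 0 0 0 0 0",
)

```text
time_s: 14.4
position: [588.4, 54.1, 105.9]
tool_rot: [0.692, -0.102, 0.706, 0.108]
force: [-0.1, -0.4, -0.1]
opening: 0.2
```

```bash
python3 -c "
from h import *
plan(45,74,48)"
```

```text
t 14.4 pos [588.4  54.1 105.9] tray [37.3 79.7] F [-0.14 -0.45 -0.13] M [ 0.08  0.05 -0.01] open 0.2 q [-0.04  0.29  1.72  0.01  1.15 -1.92]
tool axes x,y,z:
 [[-0.02  -0.293  0.956]
 [ 0.006  0.956  0.294]
 [-1.     0.011 -0.018]]
turn(s=1) deg [ 0.07 -1.02 -0.65] units [ 0.01 -0.2  -0.13]
turn(s=-1) deg [-179.92    1.02   -1.6 ] units [-35.98   0.2   -0.32]
shift tool units [ 1.443 -0.159  0.218] mm [57.7 -6.4  8.7]
```

Request:
carry_out(
  targets="0 -0.16 0.22 0 -0.2 -0.13;0.1 -0.04 0.1 0 -0.05 -0.05;0 0 0 0 0 0",
)

```text
time_s: 14.78
position: [604.2, 47.1, 100.5]
tool_rot: [0.701, -0.106, 0.697, 0.102]
force: [-0.4, -0.4, -0.2]
opening: 0.6
```

```bash
python3 -c "
from h import *
plan(45,74,48)"
```

```text
t 14.78 pos [604.2  47.1 100.5] tray [50.4 68.4] F [-0.43 -0.36 -0.2 ] M [0.06 0.02 0.  ] open 0.6 q [-0.05  0.31  1.7  -0.    1.12 -1.91]
tool axes x,y,z:
 [[ 0.006 -0.29   0.957]
 [-0.004  0.957  0.29 ]
 [-1.    -0.006  0.005]]
turn(s=1) deg [-0.11  0.27  0.34] units [-0.02  0.05  0.07]
turn(s=-1) deg [179.89   0.53  -0.42] units [35.98  0.11 -0.08]
shift tool units [ 1.312  0.149 -0.14 ] mm [52.5  5.9 -5.6]
```

Request:
carry_out(
  targets="0.5 0.12 -0.05 0 0.05 0.05;0.5 0 0 0 0 0;0.2 0 0 0 0 0;0 0 0 0 0 0",
)

```text
time_s: 15.28
position: [599.5, 50.7, 47.5]
tool_rot: [0.699, -0.104, 0.7, 0.103]
force: [0.2, 0.0, 0.3]
opening: 0.4
```

```bash
python3 -c "
from h import *
plan(-35.5,74,46)
im=imaging.get_image('scene');cv2.imwrite('pics/s7.png',cv2.resize(im[190:290,220:410,::-1],None,fx=4,fy=4))"
```

```text
t 15.28 pos [599.5  50.7  47.5] tray [46.9 73.2] F [0.18 0.02 0.27] M [0.06 0.02 0.  ] open 0.4 q [-0.05  0.38  1.73 -0.    1.04 -1.91]
tool axes x,y,z:
 [[-0.003 -0.29   0.957]
 [-0.001  0.957  0.29 ]
 [-1.    -0.    -0.003]]
turn(s=1) deg [-0.16 -0.15  0.01] units [-0.03 -0.03  0.  ]
turn(s=-1) deg [1.7984e+02 2.0000e-02 2.4000e-01] units [35.97  0.    0.05]
shift tool units [ 0.043  0.015 -2.06 ] mm [  1.7   0.6 -82.4]
```

View pics/s7.png

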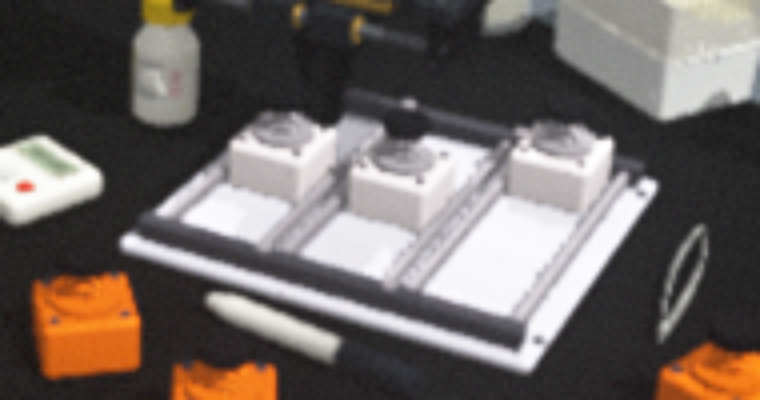

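Request:
carry_out(
  targets="0 0 -0.2 0 0 0;0 0 -0.2 0 0 0;0 0 -0.2 0 0 0;0 0 -0.25 0 0 0",
)

```text
time_s: 15.82
position: [567.8, 40.5, 50.2]
tool_rot: [0.701, -0.104, 0.698, 0.103]
force: [1.5, -0.7, -0.4]
opening: 0.4
```

```bash
python3 -c "
from h import *
plan(-35.5,75,46)"
```

```text
t 15.82 pos [567.8  40.5  50.2] tray [13.7 72.6] F [ 1.53 -0.74 -0.36] M [ 0.2 -0.3 -0. ] open 0.4 q [-0.07  0.31  1.82 -0.    1.01 -1.93]
tool axes x,y,z:
 [[ 0.004 -0.29   0.957]
 [-0.001  0.957  0.29 ]
 [-1.    -0.002  0.004]]
turn(s=1) deg [-0.15  0.21  0.12] units [-0.03  0.04  0.02]
turn(s=-1) deg [179.85   0.19  -0.33] units [35.97  0.04 -0.07]
shift tool units [ 0.102  0.056 -1.23 ] mm [  4.1   2.2 -49.2]
```

Request:
carry_out(
  targets="0.04 0.02 -0.25 0 0 0;0.04 0.02 -0.25 0 0 0;0.03 0 -0.25 0 0 0;0.02 0 -0.25 0 0 0",
)

```text
time_s: 16.32
position: [531.9, 29.8, 48.7]
tool_rot: [0.705, -0.104, 0.694, 0.102]
force: [4.2, 1.9, 1.9]
opening: 0.8
```

```bash
python3 -c "
from h import *
plan(-35.5,75,46)"
```

```text
t 16.32 pos [531.9  29.8  48.7] tray [-23.8  72.9] F [4.25 1.88 1.88] M [ 0.31 -0.65 -0.02] open 0.8 q [-0.09  0.22  1.93  0.    0.98 -1.96]
tool axes x,y,z:
 [[ 0.017 -0.289  0.957]
 [-0.001  0.957  0.289]
 [-1.    -0.006  0.016]]
turn(s=1) deg [-0.18  0.92  0.32] units [-0.04  0.18  0.06]
turn(s=-1) deg [179.81   0.51  -1.45] units [35.96  0.1  -0.29]
shift tool units [ 0.062  0.051 -0.293] mm [  2.5   2.  -11.7]
```

Request:
carry_out(
  targets="0.02 0.02 -0.2 0 0.1 0",
)

```text
time_s: 16.45
position: [524.4, 28.0, 48.5]
tool_rot: [0.703, -0.105, 0.696, 0.101]
force: [5.4, 0.5, 3.6]
opening: 0.4
```

Request:
carry_out(
  targets="0.01 0 -0.15 0 0 0",
)

```text
time_s: 16.58
position: [523.0, 27.2, 50.3]
tool_rot: [0.707, -0.104, 0.692, 0.101]
force: [19.0, 12.0, 3.7]
opening: 0.4
```

Request:
carry_out(
  targets="0.01 0 -0.12 0 0 0",
)

```text
time_s: 16.7
position: [522.6, 27.0, 52.1]
tool_rot: [0.711, -0.104, 0.688, 0.101]
force: [12.7, 8.7, 2.2]
opening: 0.4
```

Request:
carry_out(
  targets="0 0 -0.12 0 0 0",
)

```text
time_s: 16.82
position: [521.9, 26.7, 54.1]
tool_rot: [0.714, -0.103, 0.685, 0.101]
force: [14.1, 7.7, 1.0]
opening: 0.6
```

Request:
carry_out(
  targets="0 0 0.3 0 0.3 0;0 0 0.3 0 0.1 0;-0.3 0 0.1 0 0 0;-0.8 0 0 0 0 0;-0.8 0 0 0 0 0;-0.8 0 0 0 0 0;-0.8 0 0 0 0 0;0 0 0 0 0 0",
)

```text
time_s: 17.82
position: [540.4, 35.7, 195.1]
tool_rot: [0.694, -0.105, 0.705, 0.1]
force: [0.6, -0.4, -0.6]
opening: 0.7
```

```bash
python3 -c "
from h import *
plan(-10,75,56)
im=imaging.get_image('scene');cv2.imwrite('pics/s8.png',cv2.resize(im[190:290,220:410,::-1],None,fx=4,fy=4,interpolation=cv2.INTER_CUBIC))
im=imaging.get_image('top');cv2.imwrite('pics/t8.png',cv2.resize(im[130:260,230:390,::-1],None,fx=4.6,fy=4.6,interpolation=cv2.INTER_CUBIC))
im=imaging.get_image('wrist');cv2.imwrite('pics/w8.png',im[:,:,::-1])"
```

```text
t 17.82 pos [540.4  35.7 195.1] tray [-13.9  76.1] F [ 0.55 -0.36 -0.58] M [ 0.09 -0.06  0.02] open 0.7 q [-0.07  0.07  1.78 -0.01  1.3  -1.93]
tool axes x,y,z:
 [[-0.014 -0.287  0.958]
 [-0.008  0.958  0.287]
 [-1.    -0.004 -0.016]]
turn(s=1) deg [-0.33 -0.93  0.2 ] units [-0.07 -0.19  0.04]
turn(s=-1) deg [179.66   0.32   1.45] units [35.93  0.06  0.29]
shift tool units [ 3.474 -0.013  0.155] mm [139.   -0.5   6.2]
```

View pics/s8.png

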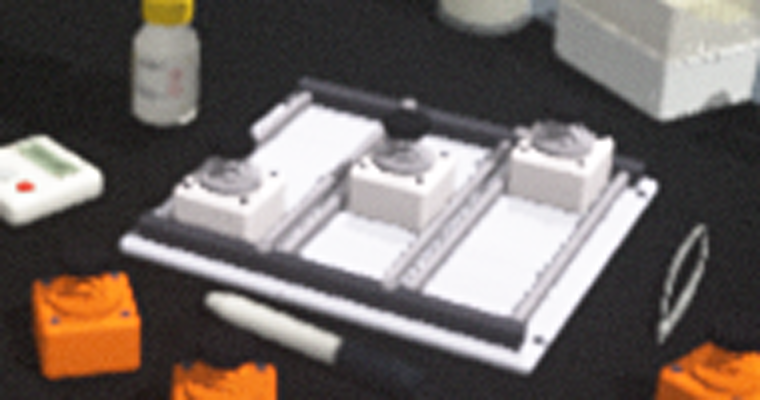

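View pics/t8.png

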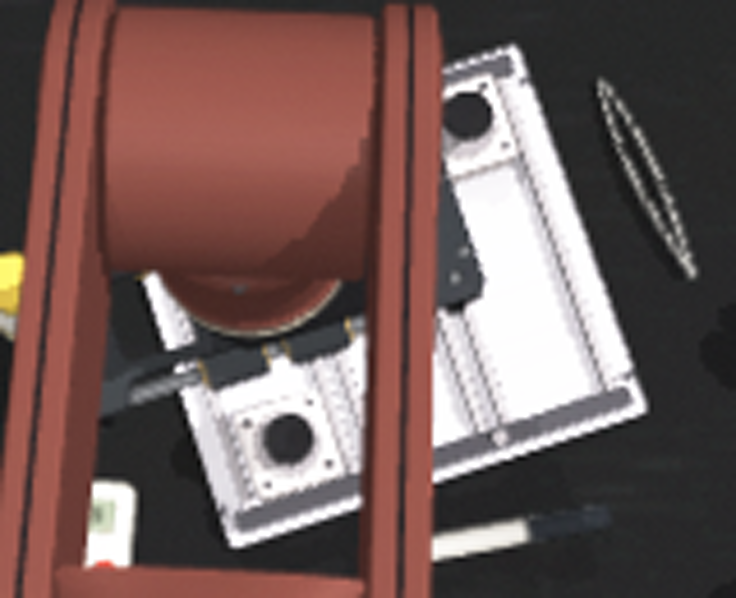

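View pics/w8.png

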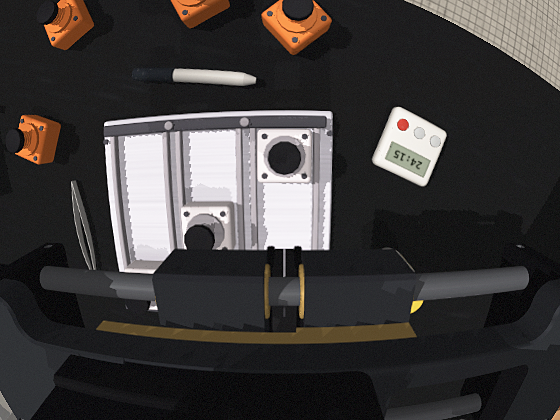

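Run:
```python
from h import *
u=lambda z:((z[0]+.5)/4.6-.5+230,(z[1]+.5)/4.6-.5+130)
for z in [(288,437),(468,115)]:
    p=at("top",u(z),68); print(p.round(1),w2t(p).round(1))
# zoom
im=cv2.imread("pics/t8.png")
cv2.imwrite("pics/t8z.png",cv2.resize(im[360:560,190:400],None,fx=2.8,fy=2.8))
im=cv2.imread("pics/w8.png")
cv2.imwrite("pics/w8z.png",cv2.resize(im[100:260,90:350],None,fx=3,fy=3,interpolation=cv2.INTER_CUBIC))
```

```text
[489.3  21.   68. ] [-67.2  77. ]
[663. -82.  68.] [ 68.9 -72.3]
```

View pics/w8z.png

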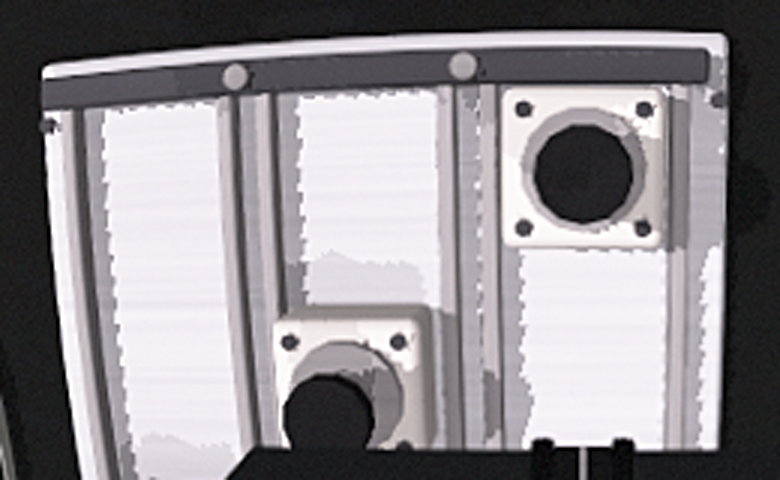

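Run:
```python
from h import *
o,r=st()
u=lambda z:((z[0]+.5)/3-.5+90,(z[1]+.5)/3-.5+100)
for n,z,h in [("bar inner top",(400,88),22),("bar inner top",(495,84),22),("bar outer",(495,52),22),("body near",(580,88),39),("body far",(580,246),39),("cap",(583,173),68),("midcap",(328,420),68),("plate edge",(580,36),8),("bar R",(150,100),22)]:
    p=wat(u(z),h,o,r); print(n,p.round(1),w2t(p).round(1))
```

```text
t 17.98 pos [538.1  35.9 190.7] tray [-16.1  76.9] F [ 1.19 -0.19 -0.23] M [ 0.11  0.02 -0.05] open 0.7 q [-0.07  0.08  1.79 -0.01  1.3  -1.93]
bar inner top [480.1 -41.4  22. ] [-94.1  20. ]
bar inner top [470.9 -12.3  22. ] [-94.5  50.5]
bar outer [461.  -15.2  22. ] [-104.7   50.6]
body near [465.  14.  39.] [-92.4  77.4]
body far [510.8  27.7  39. ] [-44.6  77.1]
cap [487.6  21.7  68. ] [-68.6  78.1]
midcap [576.3 -29.4  68. ] [1.4 3.3]
plate edge [447.6   8.7   8. ] [-110.6   77.4]
bar R [ 504.5 -125.5   22. ] [-95.4 -67.6]
```

Request:
carry_out(
  targets="0.9 0 0 -0.05 -0.19 0;0.9 0 0 0 0 0;0.8 0 0 0 0 0;0.5 0 0 0 0 0;0.2 0 0 0 0 0;0 0 0 0 0 0",
)

```text
time_s: 18.73
position: [528.4, 35.6, 46.0]
tool_rot: [0.692, -0.103, 0.707, 0.105]
force: [-0.5, -0.3, -1.0]
opening: 0.4
```

```bash
python3 -c "
from h import *
plan(-35.5,76.5,41)"
```

```text
t 18.73 pos [528.4  35.6  46. ] tray [-25.5  79.5] F [-0.52 -0.29 -1.  ] M [ 0.05 -0.01  0.01] open 0.4 q [-0.08  0.25  1.9  -0.    1.01 -1.94]
tool axes x,y,z:
 [[-0.022 -0.291  0.957]
 [-0.001  0.957  0.291]
 [-1.     0.005 -0.021]]
turn(s=1) deg [-0.08 -1.22 -0.29] units [-0.02 -0.24 -0.06]
turn(s=-1) deg [179.9   -0.45   1.91] units [35.98 -0.09  0.38]
shift tool units [ 0.129 -0.077 -0.248] mm [ 5.2 -3.1 -9.9]
```

Request:
carry_out(
  targets="0.18 -0.07 0.05 0 -0.22 -0.05;0 0 0 0 0 0",
)

```text
time_s: 18.98
position: [532.0, 33.3, 39.3]
tool_rot: [0.7, -0.104, 0.699, 0.104]
force: [-0.2, -1.1, 0.3]
opening: 0.3
```

Request:
carry_out(
  targets="0.01 0 -0.15 0 0 0;0.01 0 -0.12 0 0 0",
)

```text
time_s: 19.23
position: [523.1, 30.2, 39.9]
tool_rot: [0.701, -0.104, 0.698, 0.104]
force: [8.2, 7.2, -1.3]
opening: 0.6
```

Request:
carry_out(
  targets="0.01 0 -0.12 0 0 0",
)

```text
time_s: 19.35
position: [522.7, 29.8, 41.8]
tool_rot: [0.705, -0.103, 0.694, 0.103]
force: [14.8, 9.5, -0.5]
opening: 0.8
```

Request:
carry_out(
  targets="0.01 0 -0.1 0 0 0",
)

```text
time_s: 19.48
position: [522.6, 29.7, 43.5]
tool_rot: [0.709, -0.103, 0.69, 0.103]
force: [7.7, 7.2, -1.6]
opening: 0.8
```

Request:
carry_out(
  targets="0.02 0 0.3 0 0.2 0;0 0 0.3 0 0.1 0;-0.4 0 0 0 0 0;-0.9 0 0 0 0 0;-0.9 0 0 0 0 0;-0.9 0 0 0 0 0;-0.9 0 0 0 0 0",
)

```text
time_s: 20.35
position: [542.3, 37.1, 208.9]
tool_rot: [0.697, -0.104, 0.702, 0.102]
force: [0.2, 0.0, -0.4]
opening: 0.2
```

Request:
carry_out(
  targets="-0.3 1 0 0 0 0;0 1 0 0 0 0;0 1 0 0 0 0;0 1 0 0 0 0;0 1 0 0 0 0;0 1 0 0 0 0;0 1 0 0 0 0;0 0 0 0 0 0",
)

```text
time_s: 21.35
position: [459.0, 310.4, 233.3]
tool_rot: [0.702, -0.104, 0.697, 0.101]
force: [0.2, 0.1, 0.3]
opening: 0.6
```

```bash
python3 -c "
from h import *
st()
for k in range(3):
    im=imaging.get_image('top'); cv2.imwrite(f'pics/t9{k}.png',im[:,:,::-1])
z=cv2.imread('pics/t90.png')
cv2.imwrite('pics/t9z.png',cv2.resize(z[130:260,230:390],None,fx=4.6,fy=4.6,interpolation=cv2.INTER_CUBIC))
im=imaging.get_image('scene');cv2.imwrite('pics/s9.png',cv2.resize(im[190:290,220:410,::-1],None,fx=4,fy=4,interpolation=cv2.INTER_CUBIC))"
```

```text
t 21.35 pos [459.  310.4 233.3] tray [-11.6 362.6] F [0.16 0.09 0.28] M [ 0.02  0.01 -0.  ] open 0.6 q [ 0.46  0.06  1.73 -0.01  1.35 -1.4 ]
```

View pics/t9z.png

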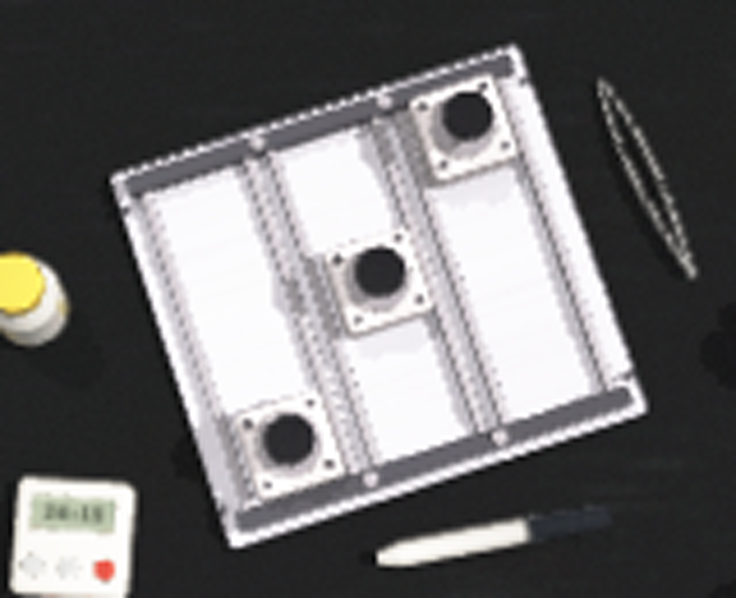

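View pics/s9.png

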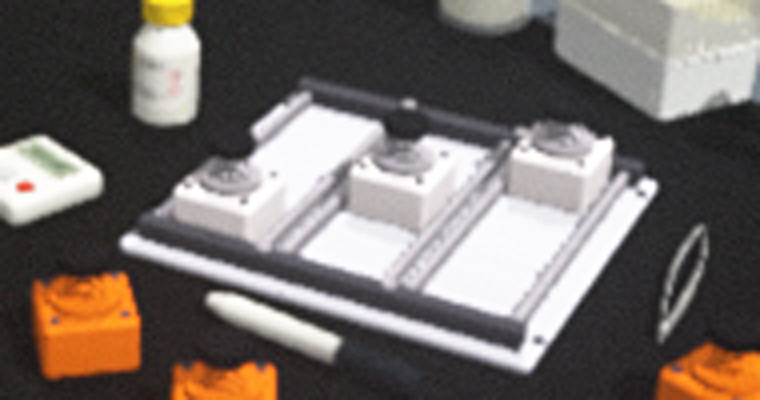

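Run:
```python
from h import *
a=cv2.imread("pics/top0.png",0); b=np.mean([cv2.imread(f"pics/t9{k}.png",0) for k in range(3)],0)
def cen(g,c):
    x,y=c; w=7; s=g[y-w:y+w+1,x-w:x+w+1].astype(float); m=np.clip(110-s,0,80)
    Y,X=np.mgrid[y-w:y+w+1,x-w:x+w+1]; k=(np.hypot(X-x,Y-y)<7.5); m=m*k
    return (m*X).sum()/m.sum(),(m*Y).sum()/m.sum()
for n,g,cs in [("before",a,[(284,200),(312,188),(341,181)]),("after",b,[(292,225),(312,188),(331,155)])]:
    for c in cs:
        p=cen(g,c);p=cen(g,(round(p[0]),round(p[1])));w=at("top",p,68);print(n,np.round(p,2),w2t(w).round(1))
# predicted outlines
im=cv2.imread("pics/t90.png"); S=5
big=cv2.resize(im[130:260,230:390],None,fx=S,fy=S,interpolation=cv2.INTER_CUBIC)
def dr(pts,h,col):
    P=proj("top",[[*t2w(*p),h] for p in pts]); q=((P-[230,130]+.5)*S).astype(int)
    cv2.polylines(big,[q.reshape(-1,1,2)],True,col,1)
sq=lambda x,y:[(x-25,y-25),(x+25,y-25),(x+25,y+25),(x-25,y+25)]
dr(sq(-70,76),39,(0,0,255));dr(sq(70,-76),39,(0,0,255))
dr([(-95,-110),(95,-110),(95,110),(-95,110)],22,(0,255,0))
dr([(-113,-124),(113,-124),(113,124),(-113,124)],8,(255,0,0))
cv2.imwrite("pics/t9o.png",big)
```

```text
before [283.95 200.1 ] [-2.9 77. ]
before [312.12 188.54] [2.5 1.4]
before [340.9  180.72] [ -1.6 -72.8]
after [292.37 225.06] [-68.3  77. ]
after [312.12 188.53] [2.5 1.4]
after [331.18 154.63] [ 69.  -71.9]
```

View pics/t9o.png

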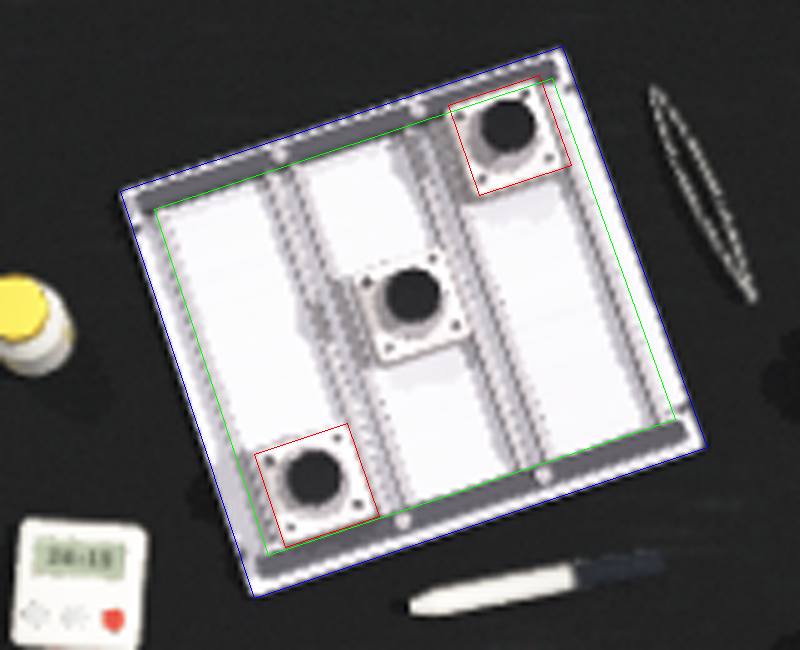

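```bash
python3 -c "
from station import env,workorder
print(workorder.sign_off())"
```

```text
the job is handed in; nothing more can be done
None
```

I pressed the three buttons from left to right and handed the job in at about 21.5 s, well under the 51 s limit. The soft cartridge is against the near stop and the stiff one against the far stop.

| Lane | Force | Travel | Spring | Action |
|---|---|---|---|---|
| Left | about 3.2 N | 10 mm | softest | pushed to the near stop |
| Middle | about 8.8 N | 10 mm | medium | left where it stood |
| Right | about 20 N | 11 mm | stiffest | pushed to the far stop |

I moved both cartridges by pushing them along their lanes with the closed fingers until the force rose sharply.

**Homing check:** In the last top picture the two moved cartridges are 137.3 mm apart along the lanes. That camera reads about 2 % short, judged from the known lane spacing, so the true distance is about 140 mm, which is what two homed cartridges should give.

**Middle cartridge and surroundings:** The middle button's position in that picture is unchanged within 0.02 pixel. The bottle, timer, forceps and marker look unmoved. The arm was clear of everything at hand-in.

**Checks that disagreed:**
- The cameras differed from each other by 2 to 4 mm in absolute position.
- The wrist picture hinted at a gap of 1 to 2 mm at the near stop. I pushed that cartridge again, and it stopped at the same place with about 15 N.
- While pressing against the near stop the tool crept upward a few millimetres. I did not see the cartridge lift.

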